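# Set the browning wheel and start the toaster

### The arm

A 6-joint arm with a two-finger parallel gripper is mounted at the origin on a cart in front of the work surface, level with it; the furniture and walls round the work are solid. World frame = base frame: x ahead of the robot, y to its left, z up, the work surface at z = 0. Lengths are in m, angles in rad, forces in N, time in s.
With the tool pointing down it reaches from about 0.275 to 0.875 m from the base axis. Payload 12.5 kg.
Tool frame: the origin (TCP) lies midway between the tips of the shut fingers; the grasp point (between the pads) lies env.hold_point_z behind it (env.hold_point_z is the distance from the TCP to the grasp point, in m); z points along the fingers, y is the line along which they close (so a half turn about z gives the same grasp; the last joint's range is limited). The gripper opens to 85 mm and grips with 20 to 120 N. Pads are 22 mm wide; open, the fingers measure 114 mm over their backs; the gripper's body (76 mm by 85 mm) begins 54 mm behind the grasp point. The pads swing forward as they close: fully open they stand 13 mm farther back than shut.
Start: joints at [-1.312, 0.351, 1.652, -0, 1.139, -0.085], TCP at [0.185, -0.518, 0.231] pointing down, gripper open.
Joint ranges: [-2.75, 2.75], [-0.79, 2.1], [0.01, 2.65], [-1.57, 4.71], [0.07, 3.14], [-2.87, 2.87]. Speed limits (rad/s): [2.22, 2.22, 2.79, 3.14, 3.14, 3.14].

### API

Orientations are given as a unit quaternion [w, x, y, z].
In Python, from cell import env, eyes, finder gives the robot as it stands.
- The arm moves only by the tool step_arm, never from a script. Its argument "steps" is a list that holds one entry, the list of rows, each a list of 7 numbers: the turn, a rotation vector about the tool's x, y, z each as a share of 45 degrees, from -1 to 1, then the shift along the tool's x, y, z each as a share of 50 cm, from -1 to 1, then the closure, from -1 (fully open) to 1 (shut). In form: [[[ax, ay, az, tx, ty, tz, claw], ...]]. A call has 1 to 10 rows; each row is the pose to reach, as a shift and turn from the pose commanded when the call began, along the tool's axes at that moment; what a row does not reach only later rows make up. A row lasts 1/10 s, in which the tool goes at most 50 mm and 8.59 degrees, less where a joint would pass 70% of its speed; a pose out of reach is approached as far as the arm can. A call with a number of a shift or a turn outside -1 to 1 is refused whole. A call with a gripper value outside its range is refused whole. The fingers move at their own pace and stop on an object; "newtons" is the grip in N (left out, the last holds). Time passes only in rows, so rows that repeat a pose let the fingers close. It gives the time, the measured TCP pose, the force, the opening and the grip force at its end, in the units of the state.
- env.get_obs(): the state, without advancing time (a new reading comes with each control period).
- eyes.snapshot(name): name is "scene" or "top" or "wrist"; returns (picture, depth): 420x560x3 uint8, red, green, blue; 420x560 float32, m along the optical axis (not along the pixel's ray), 0 where there is no reading.
- eyes.camera_params(name): a dict with "camera_matrix" (3x3 intrinsics, pixels), "rvec" (rotation vector, rad) and "tvec" (3), from world to camera coordinates, as OpenCV has them. Camera axes: x right, y down, z forward; pixel columns grow to the right and rows downward; lengths in m; the calibration is good to about 2 mm. A picture is of the moment at which its call begins: read the wrist's pose just before it. camera_params takes no time and is no camera call; for the wrist camera it gives the pose at the moment of the call.
- env.close_job(): hands the job in; it is judged then, once.
Trained networks look in the newest picture that a camera, given by its name, has taken for a name from the list of things; names that differ only in an ending like _2 or _b are one class to them, and where a whole thing is asked for, a point or a joint stands for the part that bears it (a point fixed in the world has none). Each returns a list of dicts, best first, with "p" (0 to 1); they miss things now and then, are a little off and sometimes report something else, mostly with a low value. They report only what shows in the picture. A call takes as long as a camera call.
- finder.recognise(name, camera): "rect" ([left, top, right, bottom] in pixels, round what is visible of it).
- finder.silhouettes(name, camera): "region" (420x560 bool, what is visible of it) and "rect" ([left, top, right, bottom] in pixels, round what is visible of it).
The state is a dict: "t": time; "joint_positions": joint angles; "dq": joint speeds; "joint_torque": joint torques, N m; "ee_pos": TCP position; "orientation": TCP orientation; "wrist_force": force on the tool from outside, world axes, zero at the start; "moment": the same for the moment, N m; "width": finger opening in m; "gripper_force": force on a finger pad.
Only numpy, scipy, OpenCV 4.12 (cv2) and the standard library are available. Lean on these libraries where they do the work, as an engineer would, in place of code of your own. Each camera call takes 0.05 s, during which the arm holds its last target. There are 200 camera calls.

### The job

Make the toast: with a fingertip, roll the toaster's knurled browning wheel until it clicks into the stop at the second-darkest setting (its black index line at the second-longest bar of the scale), and only then push the lever down until it catches and the bread stays down. Nothing is to be pinched or lifted: leave the bread itself untouched and the things standing round the toaster where they are.

Things in the scene. Friction and masses are not known exactly. Their poses are not given: they have to be found in the camera images.
- toaster: Two-slot toaster fixed on the counter, 290 long (its x axis), 165 wide (y), top deck 180 mm above the counter; black end caps, steel sides. Origin: centre of its underside on the counter. Its controls are on the end cap at -x, which faces the robot; its front face is 150 mm from the origin. From behind the wheel two bread slots run back (x = -78 to +100 mm).
- browning_wheel (a joint): Knurled wheel, rad: 0 lightest to 1.20 darkest. Starts anywhere in 0 to 0.52, where it turns smoothly and stays put. The two darkest settings are click stops: 0.90 (second-darkest, wanted) and 1.20; a spring ball pulls it in from 0.15 either side. Getting over a click takes 2 to 3 N along the rim (press with 4 to 10 N). Grows as its top rolls to the toaster's -y (right, seen from the robot).
- wheel_top (a point): Middle of the highest line of the wheel's rim, 189 mm above the counter; fixed when the wheel turns. The metal wheel, 64 mm in diameter, 20 wide (toaster x), stands 9 mm out of the flat deck, 112 mm in front of the toaster's origin; its axle is level along the toaster's x, 32 mm below this point. A fingertip resting on top rolls it sideways (toaster y).
- wanted_bar (a point): Middle of the second-longest of five raised white bars (4 to 12 mm long, one per 0.30 rad) on the deck just in front of the wheel, shortest (light) at the toaster's +y, longest (dark) at -y. The index, a 4 mm wide black line across the wheel's rim, stands beside this bar when the wheel is at 0.90; at value v it lies 32*sin(0.6 - v) mm to the toaster's +y of the wheel's middle.
- carriage (a joint): Bread carriage with its lever. Value in m: 0 fully up (the start), grows downward, stop at 0.030. A spring lifts it with 2 to 4 N; near 0.020 it passes a ball catch (some 10 N needed) and then stays down at about 0.028.
- lever_pad (a point): Centre of the upper face of the lever's black thumb pad, 30 mm (toaster x) by 46 mm (y), 10 mm thick, 25 mm in front of the toaster's front face in the middle of it; upper face 174 mm above the counter when up. Moves with the carriage.
- slice_left: Left slice of bread, 118 long, 15 thick, 110 tall, standing on the carriage in the slot at the toaster's y = +28 mm; it shows 25 mm above the deck (front edge 65 mm behind the wheel's middle), sinks with the lever and could be lifted out. Origin: centre of its underside, 95 mm above the counter when up.
- slice_right: Right slice of bread, 118 long, 15 thick, 110 tall, standing on the carriage in the slot at the toaster's y = -28 mm; it shows 25 mm above the deck (front edge 65 mm behind the wheel's middle), sinks with the lever and could be lifted out. Origin: centre of its underside, 95 mm above the counter when up.
- mug: Green mug, 92 across, 100 tall, with a handle; loose bystander close by on the left of the toaster. Origin: centre of its underside.
- tomato_timer: Red tomato-shaped kitchen timer, 70 across, 65 tall; loose bystander to the left. Origin: centre of its underside.
- honey_jar: Honey jar, 71 across, 110 tall; loose bystander close by on the right of the toaster. Origin: centre of its underside.
- apple_a: Red apple, 71 across; loose bystander to the right. Origin: underside.
- apple_b: Red apple, 69 across; loose bystander to the right. Origin: underside.
- teaspoon: Teaspoon, 139 long, 10 high, lying on the counter along the front right corner of the toaster; loose bystander. Origin: centre of its underside.

How it is judged:
By the outcome, as a careful person would: the job done as asked, in the order asked, and still so for the second after the job is handed in, with the robot touching nothing.
It also fails if it takes over 58 s, if anything falls off the work surface, if the arm or the gripper's body presses on something with over 40 N, if the wrist force passes 120 N, or if a joint passes its speed limit or range.

## Working session

There is one attempt and no reset: what is moved stays moved. The work goes in short steps, Python scripts to look and compute and a tool call to move; the robot and the scene stay as the last step left them, time stands still between calls to the robot, and variables do not carry over. Pictures are saved under pics/ and viewed, at most 10 in all, crops included, and the job is handed in when it is done.

Besides the shell and the picture viewer there is one more tool, called after "Request:" as a command line: name --argument value ..., lists and objects as JSON in quotes. step_arm: Moves the arm, as the interface text tells. Shift numbers are shares of 50 cm and turn numbers shares of 45 degrees, none past 1 either way. Its arguments: {"type":"object","properties":{"steps":{"type":"array"},"newtons":{"type":"number"}},"required":["steps"]}

```bash
ls; mkdir -p pics; cat > h.py <<'E'
import numpy as np, cv2
from cell import env, eyes, finder
def snap(n):
    im,d=eyes.snapshot(n); return im,d
def cam(n):
    p=eyes.camera_params(n); K=np.array(p["camera_matrix"],float); R=cv2.Rodrigues(np.array(p["rvec"],float))[0]; t=np.array(p["tvec"],float).ravel()
    return K,R,t
def world(n,d):
    K,R,t=cam(n); v,u=np.mgrid[:d.shape[0],:d.shape[1]]
    c=np.stack([(u-K[0,2])/K[0,0]*d,(v-K[1,2])/K[1,1]*d,d],-1)
    return (c-t)@R
def proj(n,P):
    K,R,t=cam(n); c=np.atleast_2d(P)@R.T+t; q=c@K.T; return q[:,:2]/q[:,2:]
def save(n,im): cv2.imwrite("pics/"+n+".png",im[:,:,::-1])
E
python3 - <<'E'
from h import *
ims=[]
for n in("scene","top"):
    im,d=snap(n); W=world(n,d); np.save(n+".npy",W); save(n,im); ims.append(im)
    for o in("toaster","lever_pad","wheel_top","wanted_bar","browning_wheel"):
        try:r=finder.silhouettes(o,n)
        except Exception as e: print(o,e); continue
        for a in r[:2]:
            m=a["region"]&(d>0); print(n,o,round(a["p"],2),a["rect"],np.median(W[m],0).round(3) if m.any() else 0)
E
```

```text
pics
scene toaster 0.7 [231.2, 169.5, 317.3, 240.8] [ 0.562 -0.031  0.155]
scene lever_pad 0.7 [254.9, 171.5, 317.6, 209.2] [ 0.599 -0.103  0.185]
scene lever_pad 0.19 [233.0, 168.8, 316.8, 242.2] [ 0.561 -0.03   0.157]
scene wheel_top 0.76 [236.7, 169.1, 316.5, 243.7] [ 0.562 -0.032  0.154]
scene wanted_bar 0.65 [231.3, 166.4, 317.5, 240.2] [ 0.563 -0.031  0.155]
scene browning_wheel 0.36 [297.9, 192.0, 305.1, 198.0] [ 0.488 -0.092  0.186]
top toaster 0.94 [276.0, 144.4, 330.7, 241.5] [ 0.58  -0.097  0.178]
top lever_pad 0.95 [289.8, 160.2, 314.7, 243.1] [ 0.604 -0.105  0.2  ]
top wheel_top 0.97 [279.8, 146.2, 328.7, 242.4] [ 0.578 -0.096  0.178]
top wanted_bar 0.73 [279.0, 145.7, 331.0, 241.1] [ 0.58  -0.096  0.178]
```

```bash
python3 - <<'E'
from h import *
a=cv2.imread("pics/scene.png")[130:280,180:380]; b=cv2.imread("pics/top.png")[110:290,220:400]
cv2.imwrite("pics/c.png",np.hstack([cv2.resize(a,(440,330)),cv2.resize(b,(330,330))]))
W=np.load("top.npy"); sel=(abs(W[...,2]-.18)<.006)&(abs(W[...,0]-.58)<.25)&(abs(W[...,1]+.1)<.15)
print(cv2.minAreaRect(W[sel][:,:2].astype(np.float32)*1000), sel.sum())
E
```

```text
((570.8719482421875, -97.90904235839844), (309.80633544921875, 161.47567749023438), 1.6773943901062012) 2716
```

View pics/c.png

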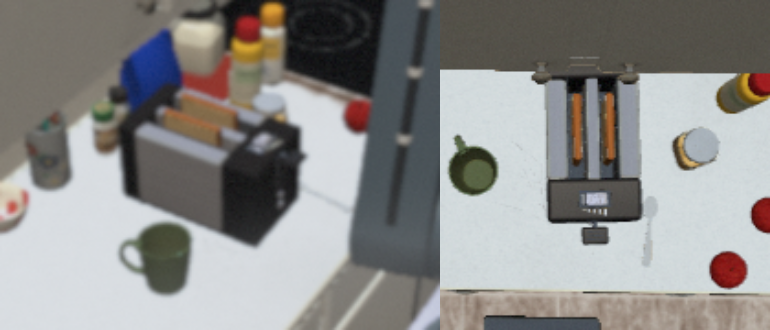

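```bash
python3 - <<'E'
from h import *
o=env.get_obs(); print(o["ee_pos"],o["orientation"],o["wrist_force"],env.hold_point_z,o["t"])
K,R,t=cam("wrist"); from scipy.spatial.transform import Rotation as Q
q=o["orientation"]; T=Q.from_quat([*q[1:],q[0]]).as_matrix(); print(T.round(3)); print("cam in tool",(T.T@(-R.T@t-o["ee_pos"])).round(3),(R@T).round(3),K)
print((T.T@(np.array([.42,-.1,.36])-o["ee_pos"])/.5).round(3))
E
```

```text
[ 0.18542476 -0.51776453  0.23125663] [-3.51420365e-05  9.85260051e-01  1.71063233e-01 -6.95413431e-06] [ 0.04897172 -0.69824283  0.09072053] 0.0187 0.6
[[ 0.941  0.337 -0.   ]
 [ 0.337 -0.941  0.   ]
 [-0.    -0.    -1.   ]]
cam in tool [ 0.071  0.    -0.144] [[-0.001  1.    -0.   ]
 [-0.961 -0.001 -0.277]
 [-0.277  0.     0.961]] [[369.22735133   0.         274.90737932]
 [  0.         369.22735133 206.65399709]
 [  0.           0.           1.        ]]
[ 0.723 -0.629 -0.257]
```

Request:
step_arm --steps '[[[0,0,0.438,0.2,-0.2,-0.25,1],[0,0,0.438,0.72,-0.63,-0.25,1],[0,0,0.438,0.72,-0.63,-0.25,1],[0,0,0.438,0.72,-0.63,-0.25,1],[0,0,0.438,0.72,-0.63,-0.25,1],[0,0,0.438,0.72,-0.63,-0.25,1],[0,0,0.438,0.72,-0.63,-0.25,1],[0,0,0.438,0.72,-0.63,-0.25,1],[0,0,0.438,0.72,-0.63,-0.25,1],[0,0,0.438,0.72,-0.63,-0.25,1]]]'

```text
t: 1.6
ee_pos: [0.4182, -0.0988, 0.3568]
orientation: [0.0, 1.0, -0.0, 0.0]
wrist_force: [0.5, -1.6, -0.2]
width: 0.0001
gripper_force: 0.0
```

Request:
step_arm --steps '[[[0,0,0,0,0,0,1],[0,0,0,0,0,0,1],[0,0,0,0,0,0,1]]]'

```text
t: 1.9
ee_pos: [0.4172, -0.1015, 0.3558]
orientation: [0.0, 1.0, -0.0, -0.0]
wrist_force: [-0.6, -0.5, -0.6]
width: 0.0003
gripper_force: 0.0
```

```bash
python3 - <<'E'
from h import *
o=env.get_obs(); print(o["ee_pos"],o["orientation"],o["width"],o["wrist_force"],o["t"])
im,d=snap("wrist"); W=world("wrist",d); np.save("w1.npy",W); save("w1",im)
E
```

```text
[ 0.41716846 -0.1015122   0.35575345] [ 2.50300277e-05  9.99999828e-01 -4.83724254e-04 -3.30786662e-04] 0.00025138453615297234 [-0.59483132 -0.50142808 -0.57277554] 1.9
```

View pics/w1.png

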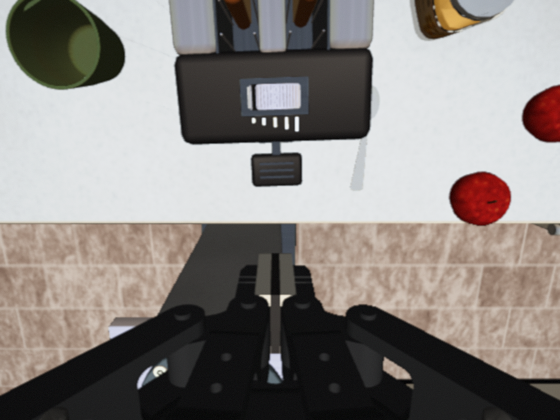

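```bash
python3 - <<'E'
from h import *
im=cv2.imread("pics/w1.png"); W=np.load("w1.npy")
b=im[75:150,230:320]; cv2.imwrite("pics/z1.png",cv2.resize(b,None,fx=8,fy=8,interpolation=cv2.INTER_CUBIC))
for n,(u,v) in dict(wheelc=(276,97),wl=(257,97),wr=(298,97),pad=(277,168),bar=(287,124),dl=(200,100),dr=(350,100)).items():
    print(n,np.median(W[v-2:v+3,u-2:u+3].reshape(-1,3),0).round(4))
# rays at given height
K,R,t=cam("wrist")
def ray(u,v,z):
    C=-R.T@t; r=R.T@np.linalg.inv(K)@[u,v,1]; return (C+r*(z-C[2])/r[2]).round(4)
print([ray(u,122,.181) for u in(253,264,275,286,297)])
m=(abs(W[...,2]-.18)<.004); pts=W[m]; pts=pts[pts[:,0]<.50]; print(cv2.minAreaRect((pts[:,:2]*1000).astype(np.float32)))
E
```

```text
wheelc [ 0.4901 -0.103   0.1908]
wl [ 0.4902 -0.0876  0.188 ]
wr [ 0.4901 -0.1211  0.1836]
pad [ 0.4299 -0.1038  0.1758]
bar [ 0.4684 -0.1122  0.1823]
dl [ 0.488  -0.0401  0.1815]
dr [ 0.4877 -0.1643  0.1813]
[array([ 0.47  , -0.0836,  0.181 ]), array([ 0.47  , -0.0929,  0.181 ]), array([ 0.47  , -0.1022,  0.181 ]), array([ 0.47  , -0.1114,  0.181 ]), array([ 0.47  , -0.1207,  0.181 ])]
((457.6146545410156, -101.25092315673828), (162.84335327148438, 84.33303833007812), 89.8467025756836)
```

View pics/z1.png

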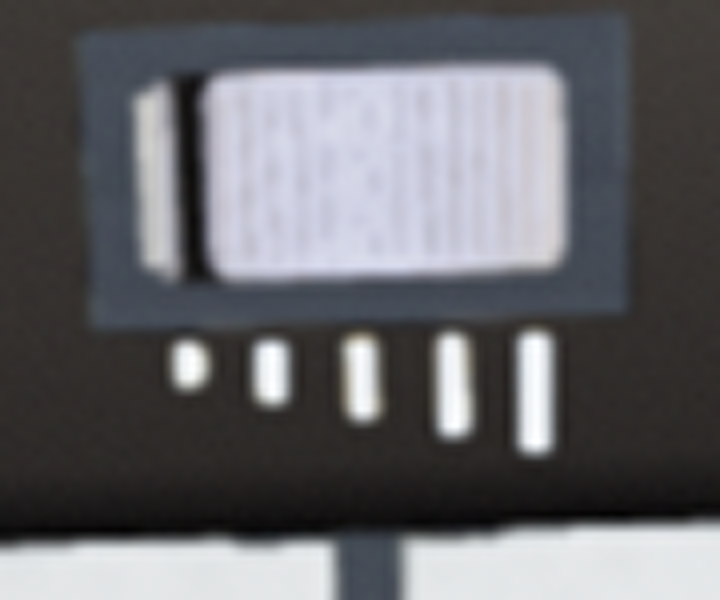

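Request:
step_arm --steps '[[[0,0,-0.038,0.145,-0.013,0.1,1],[0,0,-0.038,0.145,-0.013,0.2,1],[0,0,-0.038,0.145,-0.013,0.292,1],[0,0,-0.038,0.145,-0.013,0.292,1],[0,0,-0.038,0.145,-0.013,0.292,1],[0,0,-0.038,0.145,-0.013,0.292,1],[0,0,-0.038,0.145,-0.013,0.292,1]]]'

```text
t: 2.65
ee_pos: [0.4906, -0.0952, 0.2119]
orientation: [0.0, 1.0, 0.014, 0.001]
wrist_force: [-0.1, -0.0, 0.1]
width: 0.0
gripper_force: 0.0
```

Request:
step_arm --steps '[[[0,0,0,-0.002,0,0.02,1],[0,0,0,-0.002,0,0.036,1],[0,0,0,-0.002,0,0.042,1],[0,0,0,-0.002,0,0.042,1],[0,0,0,-0.002,0,0.042,1]]]'

```text
t: 3.15
ee_pos: [0.489, -0.0943, 0.189]
orientation: [0.0, 1.0, 0.015, -0.0]
wrist_force: [-0.6, 0.9, 1.9]
width: -0.0
gripper_force: 0.8
```

Request:
step_arm --steps '[[[0,0,0,0,0,0.002,1],[0,0,0,0,0,0.002,1]]]'

```text
t: 3.35
ee_pos: [0.4892, -0.0944, 0.1888]
orientation: [0.0, 1.0, 0.015, 0.0]
wrist_force: [-4.3, 0.8, 11.0]
width: 0.0002
gripper_force: 5.3
```

Request:
step_arm --steps '[[[0,0,0,0,0.006,-0.0006,1],[0,0,0,0,0.012,-0.0006,1],[0,0,0,0,0.018,-0.0006,1],[0,0,0,0,0.024,-0.0006,1],[0,0,0,0,0.03,-0.0006,1],[0,0,0,0,0.03,-0.0006,1]]]'

```text
t: 3.95
ee_pos: [0.4897, -0.1097, 0.1887]
orientation: [0.0, 1.0, 0.015, 0.0]
wrist_force: [-3.1, -1.0, 6.1]
width: 0.0002
gripper_force: 3.1
```

Request:
step_arm --steps '[[[0,0,0,0,0,-0.03,1],[0,0,0,0,0,-0.08,1],[0,0,0,0,0,-0.16,1],[0,0,0,0,0,-0.16,1],[0,0,0,-0.1,0,-0.2,1],[0,0,0,-0.1,0,-0.2,1],[0,0,0,-0.1,0,-0.2,1]]]'

```text
t: 4.65
ee_pos: [0.4393, -0.1109, 0.2886]
orientation: [0.0, 1.0, 0.015, 0.001]
wrist_force: [0.2, -0.0, -0.5]
width: 0.0001
gripper_force: 0.0
```

```bash
cat >> h.py <<'E'
def look(name):
    o=env.get_obs(); im,d=snap("wrist")
    print(o["ee_pos"].round(4) if hasattr(o["ee_pos"],'round') else o["ee_pos"],o["t"])
    u,v=proj("wrist",[.484,-.103,.187])[0]; u,v=int(u),int(v); print(u,v)
    b=im[v-40:v+40,u-50:u+50]; save(name,cv2.resize(b,None,fx=5,fy=5,interpolation=cv2.INTER_CUBIC))
    return im,u,v
E
python3 -c "
from h import *
look('z2')"
```

```text
[ 0.4393 -0.1109  0.2886] 4.65
264 141
```

View pics/z2.png

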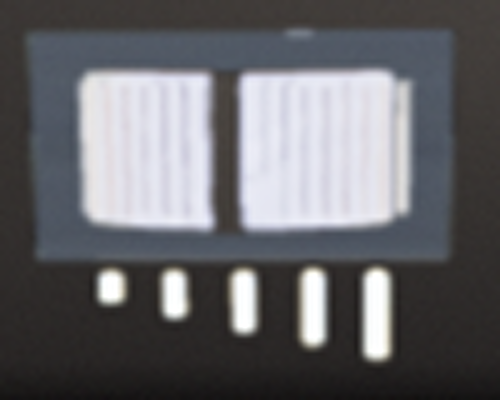

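Request:
step_arm --steps '[[[0,0,0,0.05,-0.026,0.08,1],[0,0,0,0.1,-0.026,0.16,1],[0,0,0,0.1,-0.026,0.19,1],[0,0,0,0.1,-0.026,0.196,1],[0,0,0,0.1,-0.026,0.2,1],[0,0,0,0.1,-0.026,0.2,1],[0,0,0,0.1,-0.026,0.2,1]]]'

```text
t: 5.4
ee_pos: [0.4904, -0.0965, 0.1888]
orientation: [0.0, 1.0, 0.015, 0.001]
wrist_force: [-2.5, -0.1, 12.8]
width: -0.0001
gripper_force: 6.1
```

Request:
step_arm --steps '[[[0,0,0,0,0,-0.0006,1],[0,0,0,0,0.005,-0.0006,1],[0,0,0,0,0.01,-0.0006,1],[0,0,0,0,0.015,-0.0006,1],[0,0,0,0,0.02,-0.0006,1],[0,0,0,0,0.024,-0.0006,1],[0,0,0,0,0.024,-0.0006,1]]]'

```text
t: 6.1
ee_pos: [0.4907, -0.1085, 0.1888]
orientation: [0.0, 1.0, 0.015, 0.001]
wrist_force: [-1.4, -0.2, 8.2]
width: 0.0003
gripper_force: 4.1
```

Request:
step_arm --steps '[[[0,0,0,0,0,-0.03,1],[0,0,0,0,0,-0.08,1],[0,0,0,0,0,-0.16,1],[0,0,0,0,0,-0.16,1],[0,0,0,-0.1,0,-0.2,1],[0,0,0,-0.1,0,-0.2,1],[0,0,0,-0.1,0,-0.2,1]]]'

```text
t: 6.8
ee_pos: [0.4397, -0.1099, 0.2885]
orientation: [0.0, 1.0, 0.015, 0.0]
wrist_force: [-0.2, -0.0, -0.1]
width: -0.0001
gripper_force: 0.0
```

```bash
python3 -c "
from h import *
look('z3')"
```

```text
[ 0.4397 -0.1099  0.2885] 6.8
266 142
```

View pics/z3.png

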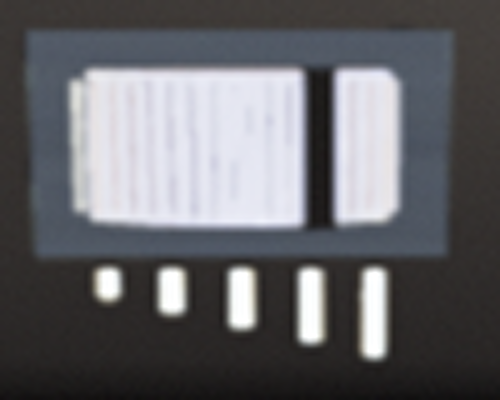

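```bash
python3 - <<'E'
from h import *
from scipy.optimize import least_squares
im,d=snap("wrist"); g=im.astype(float).mean(2)
u0,v0=266-50,142-40
rows=range(v0+18,v0+42)
r=g[rows].mean(0); w=np.clip(150-r[u0+56:u0+72],0,None); ui=(w*np.arange(u0+56,u0+72)).sum()/w.sum(); vi=np.mean(rows)
s=g[v0+54:v0+59].mean(0)-60
bars=[]
for c in(108,172,241,311,374):
    a=np.arange(u0+round(c/5)-5,u0+round(c/5)+6); q=np.clip(s[a],0,None); bars.append((q*a).sum()/q.sum())
print(ui,vi,np.round(bars,2))
# fit toaster pose: bar bars at deck .1805 -> world, wheel cylinder
K,R,t=cam("wrist"); C=-R.T@t
def ray(u,v,z): 
    e=R.T@np.linalg.inv(K)@[u,v,1]; return C+e*(z-C[2])/e[2]
th=np.deg2rad(1.7); yy=np.array([-np.sin(th),np.cos(th),0]); 
for zb in(.180,.181):
    b=np.array([ray(u,v0+56.5,zb)@yy for u in bars]); 
    A=32e-3*np.sin([.6,.3,0,-.3,-.6]); p=np.polyfit(A,b,1); print("fit scale,mid",p.round(4),"res mm",((b-np.polyval(p,A))*1e3).round(2))
    for z in(.1875,):
        off=(ray(ui,vi,z)@yy-p[1]); print("v=",.6-np.arcsin(off/.032))
E
```

```text
279.6509621765096 131.5 [237.22 249.9  263.85 277.83 290.42]
fit scale,mid [ 1.0092 -0.1155] res mm [ 0.    0.01 -0.   -0.04  0.03]
v= 0.940404277431383
fit scale,mid [ 1.0052 -0.1155] res mm [ 0.    0.01 -0.   -0.04  0.03]
v= 0.9393956319837196
```

```bash
python3 - <<'E'
from h import *
im,d=snap("wrist"); g=im.astype(float).mean(2)
K,R,t=cam("wrist"); C=-R.T@t
def ray(u,v,z): 
    e=R.T@np.linalg.inv(K)@[u,v,1]; return C+e*(z-C[2])/e[2]
u0,v0=216,102
def fit(vs,a,b,z,sign,th):
    P=[]
    for v in vs:
        x=np.arange(a,b); w=np.clip(sign*(g[v,a:b]-th),0,None); P.append(ray((w*x).sum()/w.sum(),v,z))
    P=np.array(P); k=np.polyfit(P[:,0],P[:,1],1); print("yaw deg",np.degrees(np.arctan(k[0])).round(2),"rng",P[[0,-1]].round(4).tolist())
fit(range(v0+17,v0+43),u0+56,u0+72,.1875,-1,150)
fit(range(v0+56,v0+70),u0+70,u0+80,.181,1,60)
fit(range(v0+56,v0+66),u0+57,u0+67,.181,1,60)
# deck: toaster edges from colour/depth
W=world("wrist",d); m=(abs(W[...,2]-.181)<.003)
# left & right deck edges and the front edge
L=[];F=[]
for v in range(90,170,2):
    c=np.where(m[v])[0]
    if len(c)>100: L.append(W[v,c[0]].tolist()+W[v,c[-1]].tolist())
L=np.array(L); print(len(L), [np.degrees(np.arctan(np.polyfit(L[:,i],L[:,i+1],1)[0])).round(2) for i in(0,3)], np.median((L[:,1]+L[:,4])/2))
for u in range(150,400,4):
    c=np.where(m[:,u])[0]
    if len(c)>10: F.append(W[c[-1],u])
F=np.array(F); k=np.polyfit(F[5:-5,1],F[5:-5,0],1); print("front yaw",-np.degrees(np.arctan(k[0])))
# cutout & rim edges along wheel row
r=g[v0+22:v0+38].mean(0); print(r[u0:u0+100].round(0).astype(int).tolist())
r=g[v0+9:v0+13].mean(0); print(r[u0:u0+100].round(0).astype(int).tolist())
E
```

```text
yaw deg 1.9 rng [[0.4993, -0.1113, 0.1875], [0.4833, -0.1118, 0.1875]]
yaw deg 1.75 rng [[0.4733, -0.1197, 0.181], [0.4643, -0.12, 0.181]]
yaw deg 1.98 rng [[0.4731, -0.111, 0.181], [0.4669, -0.1112, 0.181]]
40 [np.float64(1.85), np.float64(1.95)] -0.1007318469986935
front yaw 1.7200421031757018
[51, 50, 51, 51, 50, 56, 76, 88, 89, 89, 89, 88, 87, 101, 154, 199, 197, 204, 223, 228, 231, 231, 224, 226, 231, 227, 218, 226, 232, 225, 221, 229, 233, 225, 218, 228, 234, 232, 219, 223, 233, 233, 224, 226, 233, 233, 229, 230, 233, 231, 232, 234, 232, 226, 228, 233, 233, 226, 221, 222, 189, 107, 41, 28, 29, 28, 69, 161, 220, 229, 221, 226, 232, 229, 226, 230, 232, 230, 226, 193, 130, 92, 87, 88, 88, 88, 88, 89, 88, 83, 69, 57, 54, 55, 55, 54, 54, 55, 54, 55]
[54, 54, 54, 53, 56, 77, 90, 91, 92, 92, 92, 92, 91, 91, 92, 91, 91, 92, 91, 91, 91, 91, 90, 91, 91, 91, 91, 90, 91, 91, 91, 91, 91, 91, 90, 92, 91, 90, 91, 91, 91, 91, 90, 90, 90, 90, 90, 91, 91, 91, 90, 91, 90, 90, 91, 91, 90, 91, 90, 91, 91, 91, 91, 91, 92, 91, 91, 91, 91, 91, 91, 91, 90, 91, 91, 90, 91, 90, 90, 91, 91, 91, 90, 92, 91, 91, 91, 90, 91, 88, 71, 59, 59, 61, 61, 62, 62, 63, 62, 62]
```

Request:
step_arm --steps '[[[0,0,0,0.05,-0.004,0.08,1],[0,0,0,0.1,-0.004,0.16,1],[0,0,0,0.1,-0.004,0.19,1],[0,0,0,0.1,-0.004,0.196,1],[0,0,0,0.1,-0.004,0.196,1],[0,0,0,0.1,-0.004,0.1994,1],[0,0,0,0.1,-0.004,0.1994,1]]]'

```text
t: 7.65
ee_pos: [0.49, -0.1063, 0.189]
orientation: [0.0, 1.0, 0.015, 0.0]
wrist_force: [-0.5, -0.2, 2.4]
width: 0.0001
gripper_force: 1.5
```

Request:
step_arm --steps '[[[0,0,0,0,-0.001,0,1],[0,0,0,0,-0.002,0,1],[0,0,0,0,-0.002,0,1],[0,0,0,0,-0.002,0,1]]]'

```text
t: 8.05
ee_pos: [0.4897, -0.1054, 0.189]
orientation: [0.0, 1.0, 0.015, 0.0]
wrist_force: [2.1, -1.0, 2.5]
width: 0.0005
gripper_force: 1.2
```

Request:
step_arm --steps '[[[0,0,0,0,0,-0.03,1],[0,0,0,0,0,-0.08,1],[0,0,0,0,0,-0.16,1],[0,0,0,0,0,-0.16,1],[0,0,0,-0.1,0,-0.2,1],[0,0,0,-0.1,0,-0.2,1],[0,0,0,-0.1,0,-0.2,1]]]'

```text
t: 8.75
ee_pos: [0.4389, -0.1068, 0.289]
orientation: [0.0, 1.0, 0.015, 0.0]
wrist_force: [-0.0, -0.3, 0.3]
width: 0.0
gripper_force: 0.0
```

```bash
cat > m.py <<'E'
from h import *
im,d=snap("wrist"); g=im.astype(float).mean(2)
K,R,t=cam("wrist"); C=-R.T@t
def ray(u,v,z):
    e=R.T@np.linalg.inv(K)@[u,v,1]; return C+e*(z-C[2])/e[2]
th=np.deg2rad(1.8); X=np.array([np.cos(th),np.sin(th),0]); Y=np.array([-np.sin(th),np.cos(th),0]); O=np.array([.4905,-.103,0])
def q(dx,dy,z): return proj("wrist",O+X*dx+Y*dy+[0,0,z])[0]
def prof(dx,z,s,th):
    ys=np.arange(-.016,.016,.0002) if s<0 else np.arange(-.022,.022,.0002)
    p=np.mean([[cv2.getRectSubPix(g.astype(np.float32),(1,1),tuple(map(float,q(a,y,z))))[0,0] for y in ys] for a in dx],0)
    w=np.clip(s*(p-th),0,None); return ys,w
ys,w=prof((-.004,0,.004),.188,-1,150); i=(ys*w).sum()/w.sum()
ys,w=prof((-.018,-.019),.181,1,80); n,l=cv2.connectedComponents((w>0).astype(np.uint8)[None]); l=l[0]
b=[(ys*w)[l==k].sum()/w[l==k].sum() for k in range(1,n)]; print("index mm",round(i*1e3,2),"bars",np.round(np.array(b)*1e3,2))
if len(b)==5: print("v",.6-np.arcsin((i-np.mean(b))/.032))
E
python3 m.py
```

```text
index mm -7.46 bars [-16.17  -7.51   1.97  11.46  20.07]
v 0.8989338007157142
```

Request:
step_arm --steps '[[[0,0,0,-0.027,-0.003,0.1,1],[0,0,0,-0.027,-0.003,0.18,1],[0,0,0,-0.027,-0.003,0.21,1],[0,0,0,-0.027,-0.003,0.22,1],[0,0,0,-0.027,-0.003,0.23,1],[0,0,0,-0.027,-0.003,0.24,1],[0,0,0,-0.027,-0.003,0.25,1],[0,0,0,-0.027,-0.003,0.25,1]]]'

```text
t: 9.6
ee_pos: [0.4264, -0.1058, 0.1641]
orientation: [0.0, 1.0, 0.015, 0.001]
wrist_force: [0.2, 0.0, 2.9]
width: -0.0003
gripper_force: 1.5
```

Contact with the spring as expected; press through the catch.

Request:
step_arm --steps '[[[0,0,0,0,0,0.01,1],[0,0,0,0,0,0.018,1],[0,0,0,0,0,0.026,1],[0,0,0,0,0,0.032,1],[0,0,0,0,0,0.037,1],[0,0,0,0,0,0.037,1],[0,0,0,0,0,0.037,1]]]'

```text
t: 10.3
ee_pos: [0.4259, -0.1057, 0.1455]
orientation: [-0.0, 1.0, 0.015, -0.0]
wrist_force: [-0.5, 0.3, 4.6]
width: -0.0001
gripper_force: 1.7
```

Request:
step_arm --steps '[[[0,0,0,0,0,0.002,1],[0,0,0,0,0,0.002,1],[0,0,0,0,0,-0.04,1],[0,0,0,0,0,-0.12,1],[0,0,0,0,0,-0.2,1],[0,0,0,0,0,-0.29,1],[0,0,0,0,0,-0.29,1],[0,0,0,0,0,-0.29,1]]]'

```text
t: 11.1
ee_pos: [0.4259, -0.1058, 0.2906]
orientation: [0.0, 1.0, 0.015, 0.001]
wrist_force: [-0.4, -0.3, -0.7]
width: 0.0002
gripper_force: 0.0
```

```bash
python3 m.py; python3 - <<'E'
from h import *
o=env.get_obs(); print(o["ee_pos"],o["wrist_force"])
im,d=snap("wrist"); save("end",im); W=world("wrist",d)
u,v=proj("wrist",[.4275,-.105,.147])[0].astype(int); print(u,v,np.median(W[v-3:v+4,u-3:u+4].reshape(-1,3),0))
E
```

```text
index mm -7.35 bars [-15.87  -7.27   2.21  11.66  20.19]
v 0.9024563047388247
[ 0.42551151 -0.10557088  0.28961836] [-0.32454786 -0.60996406 -0.58182108]
274 189 [ 0.42798002 -0.10478321  0.1477149 ]
```

View pics/end.png

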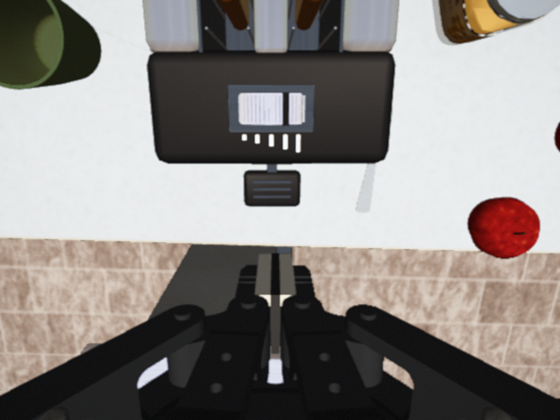

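The picture shows the index line (286,108) beside the fourth bar (286,142). The lever pad (272,188) has stayed down at z ≈ 0.147, and the gripper is clear of everything.

```bash
python3 -c "
from cell import env
print(env.close_job())"
```

```text
the job is handed in; nothing more can be done
None
```

The browning wheel is at the second-darkest stop (measured at about 0.90), and the lever, pushed only after that, caught and stayed down with the gripper clear; the job was handed in at about 11 s.

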